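# Fetch the sugar bowl from behind the tins

## Task

Clear the three small tins of the front row (tall, low and square) off the glass shelf onto the wooden board, then fetch the sugar bowl from behind and stand it in the middle of the cork coaster while all three tins are on the board. Finally put every tin back upright on the very spot where that tin stood at the start (it may face any way). Set everything down rather than dropping it, keep the bowl upright, and leave the tea pot, the two big tins and the spoon where they are.

Things in the scene. Friction and masses are not known exactly. Their poses are not given: they have to be found in the camera images.
- tin_tall: Tall slim round aluminium tin, plain, diameter 54, height 95 mm, about 160 g; stands in the front row. Origin at the centre of its underside, z up. Grip it across the body from above.
- tin_low: Low wide round aluminium tin, diameter 66, height 60 mm, about 140 g; stands in the front row. Origin at the centre of its underside, z up.
- tin_square: Square aluminium tin, 54 x 54 mm, height 80 mm, about 160 g; stands in the front row. Origin at the centre of its underside, z up, x and y square to its flat sides.
- sugar_bowl: White ceramic sugar bowl with its lid fixed on, alone behind the front row; one solid piece of about 300 g. Round, straight-sided, diameter 66 mm between 10 and 56 mm above its foot, then a low lid with a small round knob; 84 mm high in all. Origin at the centre of its foot, z up. Grip it by the bowl's side walls.
- board: Side area: fixed flat wooden board 300 mm long (its x) x 150 mm wide (its y), 8 mm thick, lying on the shelf on the left or the right. Origin at the centre of its underside, so its top is 8 mm above the origin. Room for the three tins in a line along its x, 88 mm apart.
- coaster: Fixed round cork coaster, diameter 100, 6 mm thick, lying on the shelf on the side opposite to the board. Origin at the centre of its underside, so its top is 6 mm above the origin.
- tea_pot: Bystander: steel tea pot, belly diameter 100, 89 mm high, with spout (+y) and black handle (-y), about 170 mm from spout to handle, at the back of the shelf. Origin at the centre of its underside.
- big_tin_a: Bystander: big round aluminium tin, diameter 94, height 80 mm, at the back of the shelf. Origin at the centre of its underside.
- big_tin_b: Bystander: second big round aluminium tin like the other, diameter 94, height 80 mm, at the back of the shelf. Origin at the centre of its underside.
- spoon: Bystander: white plastic spoon, 117 mm long (its x), 6 mm thick, lying near the shelf's left edge, outside the board or coaster. Origin at the underside, mid-length of the spoon roughly (within 10 mm). The tins, the bowl, the board and the bystanders all rest on the same clear glass shelf, whose top is 8 mm above the work surface.

How it is judged:
On the way, in this order (a step that is already met when the one before it is completed fails the run):
1. all three small tins stand upright and released on the board, the sugar bowl still in its place (x of tin_tall in the frame of board between -0.15 and 0.15 m and y of tin_tall in the frame of board between -0.075 and 0.075 m and z of tin_tall in the frame of board between 0.003 and 0.014 m and contact force between the fingers and tin_tall below 0.05 N and angle between each of tin_tall, tin_low, tin_square's own z axis and vertical below 0.15 rad and linear speed of each of tin_tall, tin_low, tin_square below 0.03 m/s and x of tin_low in the frame of board between -0.15 and 0.15 m and y of tin_low in the frame of board between -0.075 and 0.075 m and z of tin_low in the frame of board between 0.003 and 0.014 m and contact force between the fingers and tin_low below 0.05 N and x of tin_square in the frame of board between -0.15 and 0.15 m and y of tin_square in the frame of board between -0.075 and 0.075 m and z of tin_square in the frame of board between 0.003 and 0.014 m and contact force between the fingers and tin_square below 0.05 N and distance of sugar_bowl from where it was at the start of the episode below 0.03 m), for 0.2 s.
2. the sugar bowl stands released on the coaster while the three tins are on the board (horizontal distance between sugar_bowl and coaster below 0.015 m and z of sugar_bowl in the frame of coaster between 0.002 and 0.011 m and contact force between the fingers and sugar_bowl below 0.05 N and angle between sugar_bowl's own z axis and vertical below 0.15 rad and linear speed of sugar_bowl below 0.03 m/s and x of tin_tall in the frame of board between -0.15 and 0.15 m and y of tin_tall in the frame of board between -0.075 and 0.075 m and z of tin_tall in the frame of board between 0.003 and 0.014 m and x of tin_low in the frame of board between -0.15 and 0.15 m and y of tin_low in the frame of board between -0.075 and 0.075 m and z of tin_low in the frame of board between 0.003 and 0.014 m and x of tin_square in the frame of board between -0.15 and 0.15 m and y of tin_square in the frame of board between -0.075 and 0.075 m and z of tin_square in the frame of board between 0.003 and 0.014 m), for 0.2 s.
At the end, for the whole second after the job is handed in: The sugar bowl stands upright on the coaster, within 15 mm of its centre; each of the three small tins stands upright within 15 mm of where that same tin stood at the start; all are released and at rest (horizontal distance between sugar_bowl and coaster below 0.015 m and z of sugar_bowl in the frame of coaster between 0.002 and 0.011 m and contact force between the fingers and sugar_bowl below 0.05 N and angle between each of sugar_bowl, tin_tall, tin_low, tin_square's own z axis and vertical below 0.15 rad and linear speed of each of sugar_bowl, tin_tall, tin_low, tin_square below 0.03 m/s and distance of each of tin_tall, tin_low, tin_square from where it was at the start of the episode below 0.015 m and contact force between the fingers and tin_tall below 0.05 N and contact force between the fingers and tin_low below 0.05 N and contact force between the fingers and tin_square below 0.05 N); the robot touches nothing.
It fails at once if a bystander (tea pot, big tin, spoon) is shifted by more than 20 mm (distance of any of tea_pot, big_tin_a, big_tin_b, spoon from where it was at the start of the episode above 0.02 m).
It fails at once if the sugar bowl is tilted by more than 30 degrees (angle between sugar_bowl's own z axis and vertical above 0.52 rad).
It fails at once if a tin or the bowl falls freely (let go and faster than 0.6 m/s: a drop of about 2 cm or more) ((contact force between the fingers and tin_tall below 0.05 N and linear speed of tin_tall above 0.6 m/s) or (contact force between the fingers and tin_low below 0.05 N and linear speed of tin_low above 0.6 m/s) or (contact force between the fingers and tin_square below 0.05 N and linear speed of tin_square above 0.6 m/s) or (contact force between the fingers and sugar_bowl below 0.05 N and linear speed of sugar_bowl above 0.6 m/s)).
It also fails if it takes over 147 s, if anything falls off the work surface, if the arm or the gripper's body presses on something with over 40 N, if the wrist force passes 120 N, or if a joint passes its speed limit or range.

## Robot

A 7-joint arm with a two-finger parallel gripper is mounted at the origin on the work surface. World frame = base frame: x ahead of the robot, y to its left, z up, the work surface at z = 0. Lengths are in m, angles in rad, forces in N, time in s.
With the tool pointing down it reaches from about 0.425 to 0.875 m from the base axis. Payload 4.7 kg.
Tool frame: the origin (TCP) lies between the finger pads; the fingertips stand 14 mm ahead of it and the grasp point (between the pads) lies 5 mm behind it; z points along the fingers, y is the line along which they close (so a half turn about z gives the same grasp; the last joint's range is limited). The gripper opens to 87 mm and grips with 3 to 60 N. Pads are 19 mm wide; open, the fingers measure 117 mm over their backs; the gripper's body (75 mm by 190 mm) begins 51 mm behind the grasp point.
Start: joints at [1.154, 0.321, -0.07, 1.45, 0.023, 1.371, -0.057], TCP at [0.271, -0.591, 0.237] pointing down, gripper open.
Joint ranges: [-2.86, 2.86], [-0.3, 2.09], [-1.38, 1.24], [0.06, 2.45], [-1.56, 4.7], [0.09, 2.05], [-2.69, 2.69]. Speed limits (rad/s): [2.57, 2.57, 3.14, 3.14, 3.14, 3.14, 3.14].

## Interface

Orientations are given as a rotation vector (axis times angle).
In Python, from bench import ctrl gives the robot as it stands.
- The arm moves only by the shell command python3 -m inch 'ROWS' [OPENING] [FORCE]. ROWS is JSON, a list of rows, each a list of 6 numbers: the shift along the world's x, y, z in mm, then the turn, a rotation vector about the world's x, y, z in degrees. In form: [[tx, ty, tz, rx, ry, rz], ...]. A call has 1 to 20 rows; each row is the pose to reach, as a shift and turn from the pose commanded when the call began; what a row does not reach only later rows make up. A row lasts 1/8 s, in which the tool goes at most 62.5 mm and 10.7 degrees, less where a joint would pass 70% of its speed; a pose out of reach is approached as far as the arm can. A call with a gripper value outside its range is refused whole. OPENING is the finger opening in mm, from 0 to 87, set as the call begins (- or left out, the last holds). The fingers move at their own pace and stop on an object; FORCE is the grip in N (left out, the last holds). Time passes only in rows, so rows that repeat a pose let the fingers close. It gives the time, the measured TCP pose, the force, the opening and the grip force at its end, in the units of the state.
- ctrl.get_state(): the state, without advancing time (a new reading comes with each control period).
- ctrl.get_image(name): name is "scene" or "top"; returns (picture, depth): 400x640x3 uint8, red, green, blue; 400x640 float32, m along the optical axis (not along the pixel's ray), 0 where there is no reading.
- ctrl.camera_params(name): a dict with "mtx" (3x3 intrinsics, pixels), "T" (4x4, takes a point from camera to world coordinates). Camera axes: x right, y down, z forward; pixel columns grow to the right and rows downward; lengths in m; the calibration is good to about 2 mm. A picture is of the moment at which its call begins. camera_params takes no time and is no camera call.
- ctrl.close_job(): hands the job in; it is judged then, once.
The state is a dict: "time": time; "joint_positions": joint angles; "qd": joint speeds; "joint_torque": joint torques, N m; "position": TCP position; "tool_rot": TCP orientation; "ft_force": force on the tool from outside, world axes, zero at the start; "torque": the same for the moment, N m; "grip_width": opening from 0.0 (shut) to 1.0 (fully open); "grip_force": force on a finger pad.
Only numpy, scipy, OpenCV 4.12 (cv2) and the standard library are available. Lean on these libraries where they do the work, as an engineer would, in place of code of your own. Each camera call takes 0.05 s, during which the arm holds its last target. There are 200 camera calls.

## Working session

There is one attempt and no reset: what is moved stays moved. The work goes in short steps, Python scripts to look and compute and a shell command to move; the robot and the scene stay as the last step left them, time stands still between calls to the robot, and variables do not carry over. Pictures are saved under pics/ and viewed, at most 14 in all, crops included, and the job is handed in when it is done.

```bash
ls; mkdir -p pics; python3 - <<'E'
from bench import ctrl
import cv2,numpy as np
for n in("top","scene"):
    im,d=ctrl.get_image(n);cv2.imwrite(f"pics/{n}0.png",im[:,:,::-1]);np.savez(f"{n}0.npz",im=im,d=d)
    p=ctrl.camera_params(n);print(n,np.round(p["mtx"],1).tolist(),np.round(p["T"],3).tolist())
s=ctrl.get_state();print(s["time"],s["position"],s["tool_rot"],s["grip_width"])
E
```

```text
pics
top [[369.0, 0.0, 322.7], [0.0, 369.0, 197.0], [0.0, 0.0, 1.0]] [[-0.027, -0.998, 0.052, 0.565], [-1.0, 0.027, -0.007, 0.064], [0.006, -0.052, -0.999, 1.114], [0.0, 0.0, 0.0, 1.0]]
scene [[376.1, 0.0, 319.2], [0.0, 376.1, 201.7], [0.0, 0.0, 1.0]] [[-0.458, 0.742, -0.489, 1.05], [0.889, 0.378, -0.26, 0.311], [-0.008, -0.554, -0.832, 0.796], [0.0, 0.0, 0.0, 1.0]]
0.1 [ 0.27122765 -0.59019728  0.2355986 ] [-3.06740186e+00 -6.71215827e-01  6.83971949e-04] 0.9995647036104041
```

View pics/top0.png

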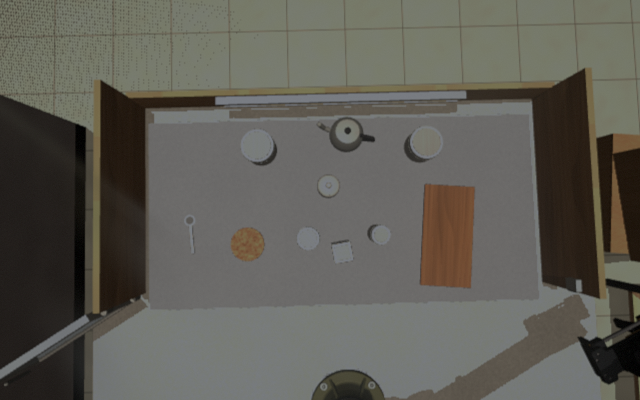

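View pics/scene0.png

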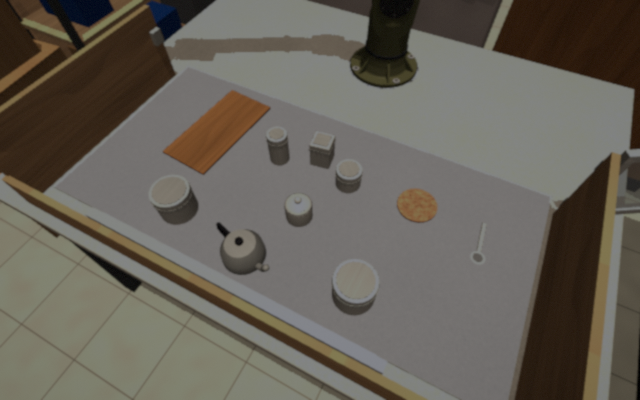

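The top view shows the low tin (308,238), square tin (342,251), tall tin (380,234), bowl (328,186), board (447,235), coaster (247,243) and spoon (191,235). The scene view shows the same layout, and the arm is clear of it at front right.

```bash
cat >h.py <<'E'
from bench import ctrl
import cv2,numpy as np
def rays(n,uv):
    p=ctrl.camera_params(n);uv=np.atleast_2d(uv).astype(float)
    d=np.c_[uv,np.ones(len(uv))]@np.linalg.inv(p["mtx"]).T
    return p["T"][:3,3],d@p["T"][:3,:3].T
def plane(n,uv,z):
    o,d=rays(n,uv);return o+d*((z-o[2])/d[:,2])[:,None]
def hmap(n,dep):
    v,u=np.mgrid[:400,:640];o,d=rays(n,np.c_[u.ravel(),v.ravel()])
    return (o+d*dep.reshape(-1,1)).reshape(400,640,3)
E
python3 - <<'E'
from h import *
for n in("top","scene"):
    f=np.load(f"{n}0.npz");P=hmap(n,f["d"]);z=P[:,:,2]
    print(n,"missing",(f["d"]==0).mean())
    R=(P[:,:,0]>.38)&(P[:,:,0]<.85)&(abs(P[:,:,1]-.06)<.45)
    print("shelf z",np.median(z[R]))
    m=(R&(z>.03)&(z<.2)&(f["d"]>0)).astype(np.uint8)
    k,l,st,c=cv2.connectedComponentsWithStats(m)
    for i in range(1,k):
        if st[i,4]<30: continue
        q=P[l==i];zt=np.percentile(q[:,2],90);t=q[q[:,2]>zt-.01]
        print(st[i,:5],np.round(zt,3),np.round((t.min(0)+t.max(0))/2,3)[:2],np.round(t.mean(0),3)[:2],np.round(np.ptp(t,axis=0),3)[:2])
im=np.load("top0.npz")["im"]
c=cv2.resize(im[170:290,180:480],None,fx=2.6,fy=2.6,interpolation=cv2.INTER_CUBIC);cv2.imwrite("pics/c0.png",cv2.convertScaleAbs(c[:,:,::-1],alpha=1.5))
E
```

```text
top missing 0.00389453125
shelf z 0.009529270291692815
[ 317  117   58   35 1072] 0.086 [ 0.805 -0.011] [ 0.803 -0.017] [0.075 0.158]
[ 405  125   38   36 1031] 0.092 [ 0.767 -0.237] [ 0.766 -0.236] [0.093 0.093]
[240 129  36  35 985] 0.092 [0.769 0.239] [0.769 0.238] [0.091 0.093]
[317 174  23  23 420] 0.081 [0.654 0.042] [0.653 0.041] [0.06 0.06]
[368 224  23  20 365] 0.106 [ 0.512 -0.098] [ 0.512 -0.098] [0.05  0.052]
[296 226  24  24 443] 0.072 [0.506 0.103] [0.506 0.103] [0.065 0.065]
[331 240  23  23 418] 0.091 [0.466 0.008] [0.466 0.008] [0.058 0.06 ]
scene missing 0.0038046875
shelf z 0.008324077567488208
[266 126  24  35 644] 0.104 [ 0.509 -0.096] [ 0.511 -0.095] [0.054 0.053]
[309 131  27  33 683] 0.089 [0.462 0.01 ] [0.465 0.011] [0.059 0.059]
[336 159  27  30 666] 0.07 [0.502 0.104] [0.505 0.105] [0.067 0.064]
[ 149  174   48   47 1642] 0.09 [ 0.763 -0.236] [ 0.765 -0.232] [0.093 0.095]
[285 193  28  32 739] 0.079 [0.65  0.044] [0.653 0.045] [0.061 0.061]
[ 217  222   53   53 1823] 0.084 [ 0.801 -0.009] [ 0.803 -0.013] [0.076 0.158]
[ 332  259   48   54 2038] 0.09 [0.767 0.24 ] [0.769 0.241] [0.093 0.093]
```

View pics/c0.png

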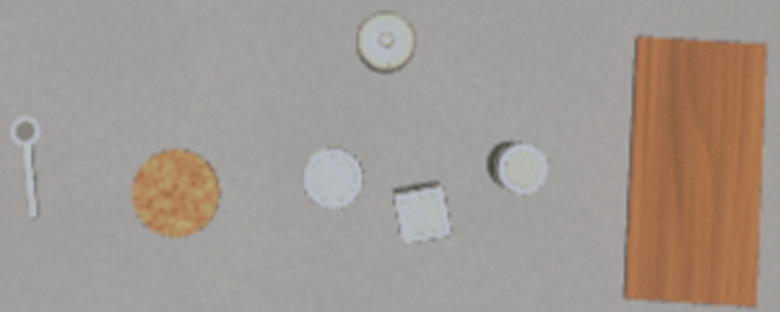

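```bash
python3 - <<'E'
from h import *
for n in("top","scene"):
    f=np.load(f"{n}0.npz");P=hmap(n,f["d"]);hsv=cv2.cvtColor(f["im"],cv2.COLOR_RGB2HSV)
    R=(P[:,:,0]>.3)&(P[:,:,0]<.85)&(abs(P[:,:,1]-.0)<.45)&(P[:,:,2]<.03)
    m=(R&(hsv[:,:,1]>90)).astype(np.uint8)
    k,l,st,c=cv2.connectedComponentsWithStats(m)
    for i in range(1,k):
        if st[i,4]<300: continue
        z=.014 if st[i,4]<1500 else .016
        cn=max(cv2.findContours((l==i).astype(np.uint8),0,1)[0],key=len)[:,0]
        w=plane(n,cn,z)[:,:2].astype(np.float32)
        print(n,st[i,4],cv2.minAreaRect(w))
    q=P[(np.hypot(P[:,:,0]-.466,P[:,:,1]-.008)<.05)&(P[:,:,2]>.08)][:,:2].astype(np.float32)
    print("sq",cv2.minAreaRect(q))
E
```

```text
top 4989 ((0.49853581190109253, -0.30982908606529236), (0.1485617607831955, 0.2971000075340271), 84.92218780517578)
top 849 ((0.48879826068878174, 0.2844891846179962), (0.09489960968494415, 0.09431705623865128), 88.4316177368164)
sq ((0.4656081199645996, 0.0078409593552351), (0.05354335531592369, 0.05384251847863197), 8.500106811523438)
scene 3954 ((0.4971824884414673, -0.3072759509086609), (0.15000340342521667, 0.2990661859512329), 85.03865051269531)
scene 1016 ((0.4884312152862549, 0.2856540083885193), (0.09478966146707535, 0.09657271951436996), 27.00238037109375)
sq ((0.46171993017196655, 0.009444022551178932), (0.05617966130375862, 0.0550314262509346), 5.662283897399902)
```

```bash
python3 -m inch '[[0,20,0,0,0,0],[0,60,0,0,0,-2],[0,110,0,0,0,-4],[0,160,0,0,0,-6],[0,210,0,0,0,-9],[20,250,0,0,0,-12],[55,290,0,0,0,-15],[95,335,0,0,0,-18],[135,380,0,0,0,-20],[175,425,0,0,0,-22],[210,460,0,0,0,-24],[232,485,0,0,0,-24.7],[240,494,0,0,0,-24.7],[240,494,0,0,0,-24.7]]' 87 20
```

```text
time: 1.85
position: [0.511, -0.0968, 0.2362]
tool_rot: [3.142, 0.001, -0.002]
ft_force: [0.1, -0.9, 0.4]
grip_width: 1.001
grip_force: 0.0
```

```bash
python3 -m inch '[[0,0,-20,0,0,0],[0,0,-60,0,0,0],[0,0,-100,0,0,0],[0,0,-135,0,0,0],[0,0,-155,0,0,0],[0,0,-168,0,0,0],[0,0,-174,0,0,0],[0,0,-174,0,0,0]]'; python3 -m inch '[[0,0,0,0,0,0],[0,0,0,0,0,0],[0,0,0,0,0,0],[0,0,0,0,0,0],[0,0,0,0,0,0],[0,0,0,0,0,0]]' 40 20
```

```text
time: 2.85
position: [0.5114, -0.0972, 0.0628]
tool_rot: [3.141, -0.002, 0.0]
ft_force: [-0.1, -0.1, 0.4]
grip_width: 0.999
grip_force: 0.0
time: 3.6
position: [0.5115, -0.0968, 0.0627]
tool_rot: [3.141, -0.001, 0.0]
ft_force: [-0.3, -0.3, 0.9]
grip_width: 0.617
grip_force: 20.0
```

```bash
python3 -m inch '[[0,0,10,0,0,0],[0,0,35,0,0,0],[0,0,70,0,0,0],[3,-10,95,0,0,0],[12,-35,110,0,0,0],[25,-72,115,0,0,0],[38,-112,115,0,0,0],[51,-150,115,0,0,0],[63,-185,115,0,0,0],[71,-208,105,0,0,0],[75,-220,80,0,0,0],[75,-220,50,0,0,0],[75,-220,28,0,0,0],[75,-220,16,0,0,0],[75,-220,11,0,0,0],[75,-220,8.5,0,0,0],[75,-220,8.5,0,0,0]]'; python3 -m inch '[[0,0,0,0,0,0],[0,0,0,0,0,0],[0,0,0,0,0,0],[0,0,0,0,0,0],[0,0,25,0,0,0],[0,0,60,0,0,0],[0,0,100,0,0,0],[0,0,130,0,0,0]]' 87
```

```text
time: 5.72
position: [0.5869, -0.3168, 0.0719]
tool_rot: [3.141, -0.0, 0.002]
ft_force: [-1.0, 0.0, -1.1]
grip_width: 0.619
grip_force: 20.0
time: 6.72
position: [0.5869, -0.3167, 0.2032]
tool_rot: [3.141, -0.0, 0.002]
ft_force: [0.3, 0.5, -1.1]
grip_width: 0.998
grip_force: 0.0
```

```bash
python3 -m inch '[[-6,16,0,0,0,0],[-20,52,0,0,0,1],[-37,98,0,0,0,2],[-54,144,0,0,0,4],[-71,190,0,0,0,5],[-88,236,0,0,0,6],[-104,278,0,0,0,7],[-115,308,0,0,0,8],[-121,322,-5,0,0,8.5],[-122,326,-30,0,0,8.5],[-122,326,-65,0,0,8.5],[-122,326,-100,0,0,8.5],[-122,326,-130,0,0,8.5],[-122,326,-145,0,0,8.5],[-122,326,-150,0,0,8.5],[-122,326,-150,0,0,8.5]]'; python3 -m inch '[[0,0,0,0,0,0],[0,0,0,0,0,0],[0,0,0,0,0,0],[0,0,0,0,0,0],[0,0,0,0,0,0],[0,0,0,0,0,0]]' 40 20;  python3 - <<'E'
from h import *
im,d=ctrl.get_image("scene");cv2.imwrite("pics/s1.png",cv2.convertScaleAbs(cv2.resize(im[60:260,120:440],None,fx=2.4,fy=2.4)[:,:,::-1],alpha=1.5))
E
```

```text
time: 8.72
position: [0.465, 0.0092, 0.0515]
tool_rot: [3.133, 0.232, 0.001]
ft_force: [0.2, 0.2, -0.1]
grip_width: 1.0
grip_force: 0.0
time: 9.48
position: [0.4646, 0.0091, 0.0513]
tool_rot: [3.133, 0.232, 0.0]
ft_force: [-0.3, -0.6, 2.6]
grip_width: 0.618
grip_force: 20.0
```

View pics/s1.png

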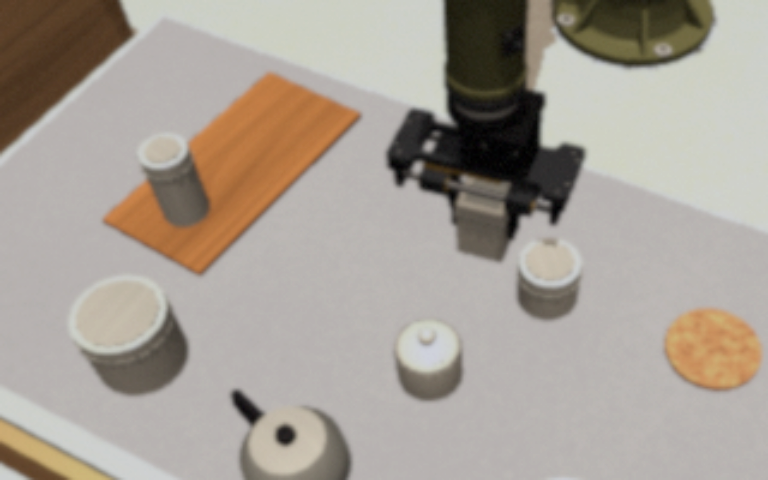

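The crop shows the tall tin standing on the board at about (175,180) and the square tin held flat between the fingers at (485,215). The low tin and bowl are untouched.

```bash
python3 -m inch '[[0,0,10,0,0,0],[0,0,35,0,0,0],[0,-4,70,0,0,0],[2,-20,95,0,0,-1],[6,-56,108,0,0,-2],[11,-104,110,0,0,-4],[16,-152,110,0,0,-5],[21,-200,110,0,0,-6],[26,-246,110,0,0,-8],[31,-286,110,0,0,-8.5],[33,-308,105,0,0,-8.5],[34,-318,82,0,0,-8.5],[34,-318,50,0,0,-8.5],[34,-318,28,0,0,-8.5],[34,-318,16,0,0,-8.5],[34,-318,11,0,0,-8.5],[34,-318,8.5,0,0,-8.5],[34,-318,8.5,0,0,-8.5]]'; python3 -m inch '[[0,0,0,0,0,0],[0,0,0,0,0,0],[0,0,0,0,0,0],[0,0,0,0,0,0],[0,0,25,0,0,0],[0,0,60,0,0,0],[0,0,100,0,0,0],[0,0,130,0,0,0]]' 87
```

```text
time: 11.78
position: [0.4988, -0.3088, 0.0602]
tool_rot: [3.141, -0.0, 0.001]
ft_force: [0.2, 0.5, -0.7]
grip_width: 0.618
grip_force: 20.0
time: 12.78
position: [0.4989, -0.3087, 0.1915]
tool_rot: [3.141, -0.0, 0.002]
ft_force: [-0.8, -0.6, -0.1]
grip_width: 0.997
grip_force: 0.0
```

```bash
python3 -m inch '[[0,16,0,0,0,0],[1,52,0,0,0,0],[2,100,0,0,0,0],[3,150,0,0,0,0],[3,200,0,0,0,0],[4,250,0,0,0,0],[5,300,0,0,0,0],[6,350,0,0,0,0],[6,390,0,0,0,0],[6,408,-5,0,0,0],[6,412,-30,0,0,0],[6,412,-65,0,0,0],[6,412,-100,0,0,0],[6,412,-130,0,0,0],[6,412,-145,0,0,0],[6,412,-150,0,0,0],[6,412,-150,0,0,0]]'; python3 -m inch '[[0,0,0,0,0,0],[0,0,0,0,0,0],[0,0,0,0,0,0],[0,0,0,0,0,0],[0,0,0,0,0,0]]' 50 20
```

```text
time: 14.9
position: [0.5047, 0.1036, 0.04]
tool_rot: [-3.142, 0.0, -0.001]
ft_force: [1.4, -0.6, -0.1]
grip_width: 1.0
grip_force: 0.0
time: 15.52
position: [0.5048, 0.1032, 0.0401]
tool_rot: [3.141, -0.001, 0.001]
ft_force: [-1.4, 0.0, 5.0]
grip_width: 0.757
grip_force: 20.0
```

```bash
python3 -m inch '[[0,0,10,0,0,0],[0,0,35,0,0,0],[-1,-4,70,0,0,0],[-5,-20,95,0,0,0],[-13,-56,108,0,0,0],[-24,-104,110,0,0,0],[-35,-152,110,0,0,0],[-47,-200,110,0,0,0],[-58,-250,110,0,0,0],[-70,-300,110,0,0,0],[-82,-350,110,0,0,0],[-90,-386,110,0,0,0],[-94,-402,105,0,0,0],[-94,-404,82,0,0,0],[-94,-404,50,0,0,0],[-94,-404,28,0,0,0],[-94,-404,16,0,0,0],[-94,-404,11,0,0,0],[-94,-404,8.5,0,0,0],[-94,-404,8.5,0,0,0]]'; python3 -m inch '[[0,0,0,0,0,0],[0,0,0,0,0,0],[0,0,0,0,0,0],[0,0,0,0,0,0],[0,0,25,0,0,0],[0,0,60,0,0,0],[0,0,100,0,0,0],[0,0,130,0,0,0]]' 87
```

```text
time: 18.02
position: [0.4109, -0.3008, 0.0486]
tool_rot: [3.141, -0.0, 0.001]
ft_force: [-0.1, -0.5, -2.3]
grip_width: 0.758
grip_force: 20.0
time: 19.02
position: [0.4108, -0.3008, 0.1799]
tool_rot: [3.14, -0.0, 0.002]
ft_force: [-0.4, -0.6, 0.5]
grip_width: 1.0
grip_force: 0.0
```

```bash
python3 -m inch '[[8,12,6,0,0,0],[26,38,12,0,0,0],[50,72,12,0,0,0],[75,107,12,0,0,0],[100,142,12,0,0,0],[115,163,12,0,0,0],[120,170,12,0,0,0],[120,170,12,0,0,0]]'
cat >>h.py <<'E'
def find(n):
    im,d=ctrl.get_image(n);P=hmap(n,d);z=P[:,:,2]
    m=((P[:,:,0]>.36)&(P[:,:,0]<.85)&(abs(P[:,:,1]-.0)<.43)&(z>.04)&(z<.13)).astype(np.uint8)
    k,l,st,c=cv2.connectedComponentsWithStats(m)
    for i in range(1,k):
        if st[i,4]<150: continue
        q=P[l==i];zt=np.percentile(q[:,2],90);t=q[q[:,2]>zt-.01]
        print(n,np.round(zt,3),np.round((t.min(0)+t.max(0))/2,4)[:2],np.round(np.ptp(t,axis=0),3)[:2])
    return im
E
python3 - <<'E'
from h import *
find("top");im=find("scene")
cv2.imwrite("pics/s2.png",cv2.convertScaleAbs(cv2.resize(im[60:260,120:440],None,fx=2.4,fy=2.4)[:,:,::-1],alpha=1.5))
E
```

```text
time: 20.02
position: [0.53, -0.1303, 0.1893]
tool_rot: [-3.141, -0.001, 0.002]
ft_force: [-0.3, -0.7, -1.1]
grip_width: 0.995
grip_force: 0.0
top 0.086 [ 0.8043 -0.0115] [0.076 0.158]
top 0.092 [ 0.7673 -0.2366] [0.093 0.094]
top 0.092 [0.7694 0.2383] [0.091 0.093]
top 0.081 [0.6541 0.0423] [0.06 0.06]
top 0.114 [ 0.5948 -0.3155] [0.036 0.053]
scene 0.097 [ 0.495  -0.3065] [0.057 0.058]
scene 0.112 [ 0.5835 -0.3142] [0.054 0.054]
scene 0.09 [ 0.7632 -0.2361] [0.092 0.094]
scene 0.08 [0.6494 0.0435] [0.059 0.062]
scene 0.085 [ 0.801  -0.0096] [0.075 0.159]
scene 0.09 [0.7671 0.2394] [0.093 0.093]
```

View pics/s2.png

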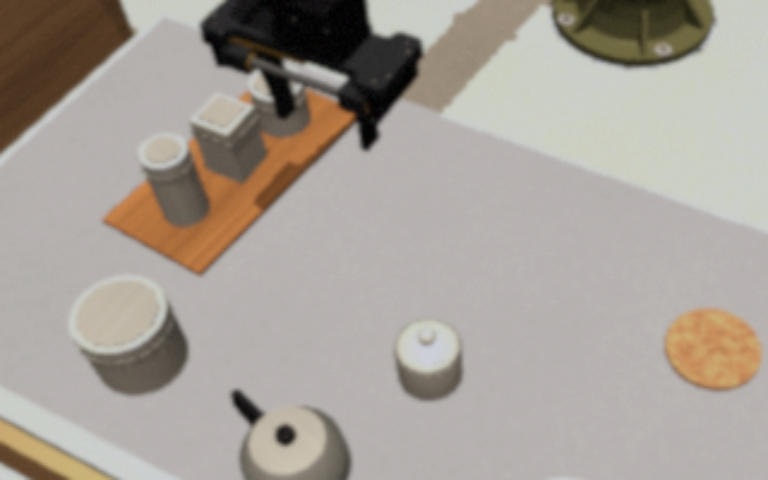

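The picture shows all three tins on the board: tall (175,180), square (228,135) and low (280,100). The bowl is still in place at (430,360).

```bash
python3 -m inch '[[9,12,0,0,0,0],[28,40,0,0,0,0],[54,77,0,0,0,0],[80,114,0,0,0,0],[104,148,0,0,0,0],[118,168,0,0,0,0],[122,174,0,0,0,0],[122,174,-10,0,0,0],[122,174,-40,0,0,0],[122,174,-75,0,0,0],[122,174,-108,0,0,0],[122,174,-130,0,0,0],[122,174,-143,0,0,0],[122,174,-148,0,0,0],[122,174,-148,0,0,0]]'; python3 -m inch '[[0,0,0,0,0,0],[0,0,0,0,0,0],[0,0,0,0,0,0],[0,0,0,0,0,0],[0,0,0,0,0,0]]' 50 25
```

```text
time: 22.0
position: [0.6529, 0.0434, 0.0427]
tool_rot: [-3.142, 0.001, -0.001]
ft_force: [-0.3, 0.9, -0.9]
grip_width: 0.998
grip_force: 0.0
time: 22.62
position: [0.6528, 0.0426, 0.0427]
tool_rot: [3.14, -0.001, 0.001]
ft_force: [-0.7, -2.3, 4.3]
grip_width: 0.75
grip_force: 25.0
```

```bash
python3 -m inch '[[0,0,8,0,0,0],[0,0,30,0,0,0],[-4,6,55,0,0,0],[-16,24,72,0,0,0],[-38,56,80,0,0,0],[-64,94,80,0,0,0],[-90,132,80,0,0,0],[-116,170,80,0,0,0],[-140,206,80,0,0,0],[-156,230,80,0,0,0],[-163,241,75,0,0,0],[-163.5,242,58,0,0,0],[-163.5,242,36,0,0,0],[-163.5,242,20,0,0,0],[-163.5,242,12,0,0,0],[-163.5,242,8,0,0,0],[-163.5,242,6.5,0,0,0],[-163.5,242,6.5,0,0,0]]'; python3 -m inch '[[0,0,0,0,0,0],[0,0,0,0,0,0],[0,0,0,0,0,0],[0,0,0,0,0,0],[0,0,25,0,0,0],[0,0,60,0,0,0],[0,0,100,0,0,0],[0,0,130,0,0,0],[0,-30,142,0,0,0],[0,-80,142,0,0,0],[0,-120,142,0,0,0],[0,-150,142,0,0,0],[0,-160,142,0,0,0]]' 87;  python3 - <<'E'
from h import *
find("top");im=find("scene")
cv2.imwrite("pics/s3.png",cv2.convertScaleAbs(cv2.resize(im[60:300,140:500],None,fx=2.2,fy=2.2)[:,:,::-1],alpha=1.5))
E
```

```text
time: 24.88
position: [0.4893, 0.2856, 0.0491]
tool_rot: [-3.141, 0.0, -0.001]
ft_force: [0.2, -0.1, -3.4]
grip_width: 0.755
grip_force: 25.0
time: 26.5
position: [0.4891, 0.1233, 0.1906]
tool_rot: [3.141, -0.005, 0.0]
ft_force: [-0.0, -0.6, 1.2]
grip_width: 0.998
grip_force: 0.0
top 0.086 [ 0.8049 -0.0115] [0.075 0.158]
top 0.092 [ 0.7674 -0.2371] [0.094 0.093]
top 0.092 [0.7696 0.2384] [0.091 0.093]
top 0.114 [ 0.5868 -0.3154] [0.052 0.052]
top 0.099 [ 0.4991 -0.3084] [0.053 0.056]
top 0.088 [0.4911 0.2864] [0.055 0.054]
top 0.08 [ 0.4117 -0.3009] [0.064 0.066]
scene 0.097 [ 0.496  -0.3069] [0.057 0.056]
scene 0.112 [ 0.5837 -0.3142] [0.052 0.054]
scene 0.09 [ 0.7635 -0.236 ] [0.093 0.097]
scene 0.085 [0.4863 0.2869] [0.062 0.059]
scene 0.085 [ 0.801  -0.0094] [0.076 0.16 ]
scene 0.09 [0.7668 0.2392] [0.093 0.094]
```

View pics/s3.png

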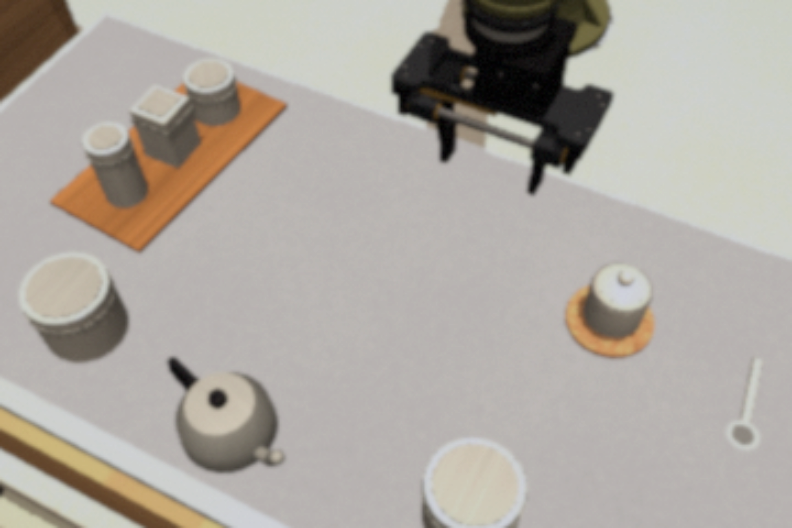

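The bowl stands centred on the coaster at (618,300), with the tins on the board and the bystanders unmoved. Now I return the tins, low one first.

```bash
python3 -m inch '[[-3,-16,0,0,0,0],[-10,-54,0,0,0,0],[-19,-104,0,0,0,0],[-28,-154,0,0,0,0],[-38,-204,0,0,0,0],[-47,-254,0,0,0,0],[-56,-304,0,0,0,0],[-66,-354,0,0,0,0],[-74,-400,0,0,0,0],[-78,-422,0,0,0,0],[-78.5,-426,-15,0,0,0],[-78.5,-426,-50,0,0,0],[-78.5,-426,-90,0,0,0],[-78.5,-426,-120,0,0,0],[-78.5,-426,-136,0,0,0],[-78.5,-426,-142.5,0,0,0],[-78.5,-426,-142.5,0,0,0]]'; python3 -m inch '[[0,0,0,0,0,0],[0,0,0,0,0,0],[0,0,0,0,0,0],[0,0,0,0,0,0],[0,0,0,0,0,0]]' 50 20
```

```text
time: 28.72
position: [0.411, -0.3003, 0.0484]
tool_rot: [3.141, 0.001, 0.001]
ft_force: [-0.2, -0.9, -0.1]
grip_width: 1.0
grip_force: 0.0
time: 29.35
position: [0.4107, -0.301, 0.0486]
tool_rot: [3.141, -0.001, 0.001]
ft_force: [-0.6, 0.4, 5.3]
grip_width: 0.752
grip_force: 20.0
```

```bash
python3 -m inch '[[0,0,10,0,0,0],[0,0,35,0,0,0],[1,4,70,0,0,0],[5,20,95,0,0,0],[13,56,101,0,0,0],[24,104,101,0,0,0],[35,152,101,0,0,0],[47,200,101,0,0,0],[58,250,101,0,0,0],[70,300,101,0,0,0],[82,350,101,0,0,0],[90,386,101,0,0,0],[94,402,95,0,0,0],[94,404,72,0,0,0],[94,404,42,0,0,0],[94,404,20,0,0,0],[94,404,6,0,0,0],[94,404,-4,0,0,0],[94,404,-8,0,0,0],[94,404,-8,0,0,0]]'; python3 -m inch '[[0,0,0,0,0,0],[0,0,0,0,0,0],[0,0,0,0,0,0],[0,0,0,0,0,0],[0,0,25,0,0,0],[0,0,60,0,0,0],[0,0,100,0,0,0],[0,0,130,0,0,0]]' 87
```

```text
time: 31.85
position: [0.5051, 0.1035, 0.0408]
tool_rot: [3.142, -0.0, 0.002]
ft_force: [0.3, 0.5, -1.6]
grip_width: 0.756
grip_force: 20.0
time: 32.85
position: [0.5048, 0.1035, 0.1719]
tool_rot: [3.141, -0.0, 0.003]
ft_force: [0.4, 0.8, 0.2]
grip_width: 0.999
grip_force: 0.0
```

```bash
python3 -m inch '[[0,-16,5,0,0,0],[-1,-52,15,0,0,0],[-2,-100,15,0,0,0],[-3,-150,15,0,0,0],[-3,-200,15,0,0,0],[-4,-250,15,0,0,0],[-5,-300,15,0,0,0],[-6,-350,15,0,0,0],[-6,-390,15,0,0,0],[-6,-410,10,0,0,0],[-6,-412,-20,0,0,0],[-6,-412,-55,0,0,0],[-6,-412,-85,0,0,0],[-6,-412,-104,0,0,0],[-6,-412,-110.5,0,0,0],[-6,-412,-110.5,0,0,0]]'; python3 -m inch '[[0,0,0,0,0,0],[0,0,0,0,0,0],[0,0,0,0,0,0],[0,0,0,0,0,0],[0,0,0,0,0,0],[0,0,0,0,0,0]]' 40 20
```

```text
time: 34.85
position: [0.4988, -0.3084, 0.0599]
tool_rot: [3.142, 0.0, 0.001]
ft_force: [-0.2, -0.5, 0.8]
grip_width: 1.001
grip_force: 0.0
time: 35.6
position: [0.4985, -0.3087, 0.0598]
tool_rot: [3.141, -0.0, 0.0]
ft_force: [-0.7, -0.4, 1.7]
grip_width: 0.615
grip_force: 20.0
```

```bash
python3 -m inch '[[0,0,10,0,0,0],[0,0,35,0,0,0],[0,4,70,0,0,0],[-2,20,95,0,0,1],[-6,56,101,0,0,2],[-11,104,101,0,0,4],[-16,152,101,0,0,5],[-21,200,101,0,0,6],[-26,246,101,0,0,8],[-31,286,101,0,0,8.5],[-33,308,96,0,0,8.5],[-34,318,74,0,0,8.5],[-34,318,42,0,0,8.5],[-34,318,20,0,0,8.5],[-34,318,6,0,0,8.5],[-34,318,-4,0,0,8.5],[-34,318,-8,0,0,8.5],[-34,318,-8,0,0,8.5]]'; python3 -m inch '[[0,0,0,0,0,0],[0,0,0,0,0,0],[0,0,0,0,0,0],[0,0,0,0,0,0],[0,0,25,0,0,0],[0,0,60,0,0,0],[0,0,100,0,0,0],[0,0,130,0,0,0]]' 87
```

```text
time: 37.85
position: [0.465, 0.0094, 0.0521]
tool_rot: [3.133, 0.232, 0.002]
ft_force: [0.4, 0.2, -1.4]
grip_width: 0.619
grip_force: 20.0
time: 38.85
position: [0.4648, 0.0094, 0.1834]
tool_rot: [3.132, 0.233, 0.002]
ft_force: [-0.2, 0.1, -0.0]
grip_width: 1.0
grip_force: 0.0
```

```bash
python3 -m inch '[[6,-16,6,0,0,0],[20,-52,15,0,0,-1],[37,-98,15,0,0,-2],[54,-144,15,0,0,-4],[71,-190,15,0,0,-5],[88,-236,15,0,0,-6],[104,-278,15,0,0,-7],[115,-308,15,0,0,-8],[121,-322,10,0,0,-8.5],[122,-326,-20,0,0,-8.5],[122,-326,-55,0,0,-8.5],[122,-326,-85,0,0,-8.5],[122,-326,-104,0,0,-8.5],[122,-326,-110.5,0,0,-8.5],[122,-326,-110.5,0,0,-8.5]]'; python3 -m inch '[[0,0,0,0,0,0],[0,0,0,0,0,0],[0,0,0,0,0,0],[0,0,0,0,0,0],[0,0,0,0,0,0],[0,0,0,0,0,0]]' 40 20
```

```text
time: 40.72
position: [0.5867, -0.3165, 0.0713]
tool_rot: [3.141, 0.0, 0.0]
ft_force: [-0.0, 0.9, 0.9]
grip_width: 1.0
grip_force: 0.0
time: 41.48
position: [0.5865, -0.3167, 0.0713]
tool_rot: [3.141, -0.0, 0.0]
ft_force: [0.4, 0.5, 2.5]
grip_width: 0.617
grip_force: 20.0
```

```bash
python3 -m inch '[[0,0,10,0,0,0],[0,0,35,0,0,0],[0,0,70,0,0,0],[-3,10,92,0,0,0],[-12,35,101,0,0,0],[-25,72,101,0,0,0],[-38,112,101,0,0,0],[-51,150,101,0,0,0],[-63,185,101,0,0,0],[-71,208,95,0,0,0],[-75,220,72,0,0,0],[-75,220,42,0,0,0],[-75,220,20,0,0,0],[-75,220,6,0,0,0],[-75,220,-4,0,0,0],[-75,220,-8,0,0,0],[-75,220,-8,0,0,0]]'; python3 -m inch '[[0,0,0,0,0,0],[0,0,0,0,0,0],[0,0,0,0,0,0],[0,0,0,0,0,0],[0,0,25,0,0,0],[0,0,60,0,0,0],[0,0,100,0,0,0],[0,0,130,0,0,0],[0,-30,130,0,0,0],[0,-80,130,0,0,0],[0,-130,130,0,0,0],[0,-170,130,0,0,0],[0,-190,130,0,0,0],[0,-190,130,0,0,0]]' 87;  python3 - <<'E'
from h import *
find("top");im=find("scene")
cv2.imwrite("pics/s4.png",cv2.convertScaleAbs(cv2.resize(im[60:300,140:500],None,fx=2.2,fy=2.2)[:,:,::-1],alpha=1.5))
E
```

```text
time: 43.6
position: [0.512, -0.0967, 0.0636]
tool_rot: [3.141, -0.001, 0.002]
ft_force: [-0.6, 0.1, -1.0]
grip_width: 0.619
grip_force: 20.0
time: 45.35
position: [0.5111, -0.2873, 0.1927]
tool_rot: [-3.141, 0.004, 0.001]
ft_force: [-0.8, 1.4, 0.1]
grip_width: 0.997
grip_force: 0.0
top 0.086 [ 0.8044 -0.0115] [0.076 0.158]
top 0.092 [ 0.7669 -0.237 ] [0.093 0.093]
top 0.092 [0.7696 0.2386] [0.091 0.093]
top 0.107 [ 0.5133 -0.0956] [0.052 0.052]
top 0.072 [0.5059 0.1041] [0.065 0.062]
top 0.087 [0.4909 0.2842] [0.061 0.059]
top 0.091 [0.466  0.0091] [0.057 0.058]
scene 0.104 [ 0.5096 -0.0953] [0.053 0.054]
scene 0.089 [0.463  0.0109] [0.06 0.06]
scene 0.07 [0.5021 0.1045] [0.067 0.066]
scene 0.09 [ 0.7633 -0.2355] [0.093 0.094]
scene 0.085 [0.4888 0.2871] [0.056 0.059]
scene 0.085 [ 0.8013 -0.0093] [0.076 0.159]
scene 0.09 [0.7666 0.2394] [0.093 0.093]
```

View pics/s4.png

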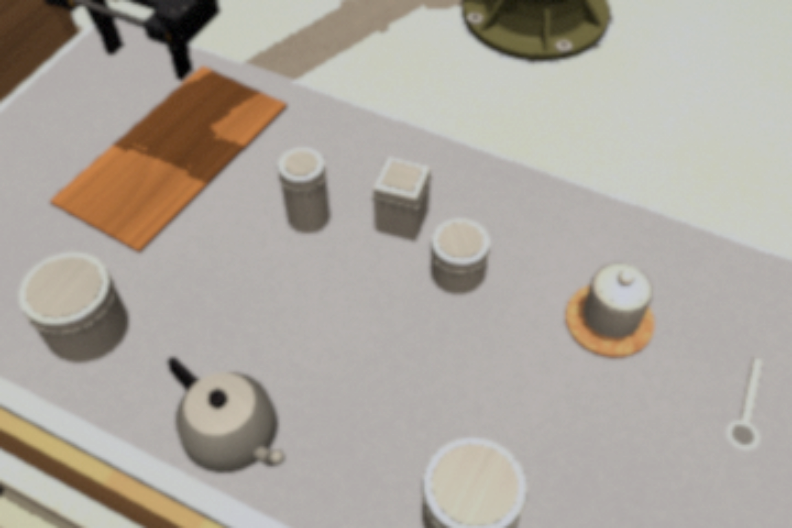

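All three tins are upright at (303,190), (402,198) and (460,255), within about 2 mm of their start spots. The bowl is on the coaster at (618,300), and the robot is clear.

```bash
python3 -c "
from bench import ctrl
print(ctrl.close_job())"
```

```text
the job is handed in; nothing more can be done
None
```

The job is handed in after about 45 s of robot time: the bowl stands centred on the coaster, all three tins are upright within about 2 mm of their starting spots by camera, and the bystanders are unmoved; the hand-in gave no verdict.

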